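# Present the bead dish to the riveter

## Task

Take the cream enamel dish by its wooden grip, lift it clear of the bench and only then turn it a quarter turn or so anticlockwise (seen from above), so that you finish with its middle over the green rubber pad, about five centimetres above it, and its blue pouring lip pointing straight at the nose of the brass hand riveter. Keep the dish level and move gently, so that the loose steel ball never leaves the blue ring painted round the dish's middle; don't touch the ball, don't let the dish touch the stand, and don't disturb the other things on the bench. Finish while still holding the dish there, level and still, with the ball at rest in its middle; do not set it down.

Things in the scene. Friction and masses are not known exactly. Their poses are not given: they have to be found in the camera images.
- dish: Loose cream enamel dish, about 300 g, 144 mm across, rim 28 mm high, on the bench. Origin: centre of its underside; x points to its blue pouring lip, z up. A steel wire bail, 146 mm wide, stands over it along its y axis and carries a wooden grip. At the start the lip points roughly to the robot's right (world -y).
- dish_grip (a point): Centre of the wooden grip of the dish, 100 mm above the dish's underside, right over its middle: a bar 64 mm long (dish y), 14 mm thick (dish x, the direction to pinch it in) and 24 mm high. To be gripped from above.
- dish_lip (a point): Point near the tip of the dish's blue pouring lip (34 mm wide): 85 mm from the dish's middle along its x axis, 27 mm above its underside. The lip reaches 91 mm from the middle.
- dish_middle (a point): Middle of the dish's inner floor, 10 mm above its underside, where the ball lies. The floor is a very shallow cone, rising 4 degrees outwards, and 10 degrees beyond a radius of 28 mm. The painted blue ring round the middle has a radius of 24 mm.
- ball_center (a point): Centre of the loose steel ball, 22 mm in diameter, 44 g; at the start it lies in the middle of the dish.
- ball: The same loose steel ball; its axes turn as it rolls, and its origin lies on its surface: use point ball_center for its place.
- stand: Fixed dark steel base plate, 360 x 130 x 6 mm, with a green rubber pad (110 mm across) and a brass hand riveter clamped along it. Origin: on the bench right under the pad's centre; x points from pad to riveter (roughly away from the robot), z up. The plate reaches from x = -70 to 290 mm; the riveter, from x = 120 mm on, is up to 112 mm high.
- pad (a point): Centre of the top of the green rubber pad, 10 mm above the bench.
- nose (a point): Tip of the steel nose of the riveter, pointing at the pad: 120 mm from the pad's centre along the stand's x axis, 70 mm above the bench.
- sash_weight: Bystander, loose: squat black cast-iron sash weight, 62 mm across, 132 mm high; origin at the centre of its underside.
- hammer: Bystander, loose: hammer lying on the bench.
- rivet_tray: Bystander, loose: green divided rivet tray, 110 x 110 x 35 mm; origin at the centre of its underside.
- oil_tin: Bystander, loose: red tin, 66 mm across, 110 mm high; origin at the centre of its underside.
- bar_stub: Bystander, loose: dark steel bar stub standing on end, 48 mm across, 60 mm high; origin at the centre of its underside.
- rivet_cup: Bystander, loose: aluminium cup, 72 mm across, 60 mm high; origin at the centre of its underside.
There are look-alikes about, which are no part of the job. There is more than one size of the dish; the job needs the largest.

How it is judged:
On the way, in this order (a step that is already met when the one before it is completed fails the run):
1. the dish is held clear of the bench, its lip not yet turned (height (world z) of dish above 0.02 m and contact force between the fingers and dish above 2 N and angle between the x axis of dish and the x axis of stand, either way round above 0.8 rad), for 0.2 s.
2. the dish is held level over the pad, its lip pointing at the riveter's nose (horizontal distance between dish and pad below 0.025 m and z of dish in the frame of pad above 0.02 m and angle between the x axis of dish and the x axis of stand, either way round below 0.2 rad and x of dish_lip in the frame of stand above 0.04 m and contact force between the fingers and dish above 2 N), for 0.2 s.
At the end, for the whole second after the job is handed in: The fingers hold the dish still, its underside 25 to 85 mm above the pad, centred on it within 25 mm, lip within 0.2 rad of the direction to the riveter, level within 0.07 rad, not touching the stand; the ball rests within 10 mm of the dish's middle (horizontal distance between dish and pad below 0.025 m and z of dish in the frame of pad between 0.025 and 0.085 m and angle between the x axis of dish and the x axis of stand, either way round below 0.2 rad and x of dish_lip in the frame of stand above 0.04 m and angle between dish's own z axis and vertical below 0.07 rad and horizontal distance between ball_center and dish_middle below 0.01 m and distance between ball_center and dish_middle below 0.016 m and linear speed of dish below 0.02 m/s and angular speed of dish below 0.15 rad/s and linear speed of ball below 0.03 m/s and contact force between the fingers and dish above 2 N and contact force between dish and stand below 0.3 N); the arm keeps its last pose, push and grip.
It fails at once if the ball left the blue ring in the dish (horizontal distance between ball_center and dish_middle above 0.024 m).
It fails at once if the dish was tilted by more than 0.2 rad (angle between dish's own z axis and vertical above 0.2 rad).
It fails at once if the robot touched the ball (contact force between any of the fingers, the arm and ball above 0.2 N).
It fails at once if the dish touched the stand (contact force between dish and stand above 1 N).
It fails at once if a bystander was disturbed (distance of any of sash_weight, hammer, rivet_tray, oil_tin, bar_stub, rivet_cup from where it was at the start of the episode above 0.02 m).
It also fails if it takes over 56 s, if anything falls off the work surface, if the arm or the gripper's body presses on something with over 40 N, if the wrist force passes 120 N, or if a joint passes its speed limit or range.

## Robot

A 6-joint arm with a two-finger parallel gripper is mounted at the origin on the work surface. World frame = base frame: x ahead of the robot, y to its left, z up, the work surface at z = 0. Lengths are in m, angles in rad, forces in N, time in s.
With the tool pointing down it reaches from about 0.35 to 0.975 m from the base axis. Payload 4.9 kg.
Tool frame: the origin (TCP) lies on the centre line of the jaws, within the pads' length; the fingertips stand ahead of it and the grasp point (between the pads) lies 3 mm ahead of it (finger_overhang is the z of the fingertips in the tool frame, in m); z points along the fingers, y is the line along which they close (so a half turn about z gives the same grasp; the last joint's range is limited). The gripper opens to 85 mm and grips with 20 to 120 N. Pads are 22 mm wide; open, the fingers measure 114 mm over their backs; the gripper's body (76 mm by 85 mm) begins 54 mm behind the grasp point. The pads swing forward as they close: fully open they stand 13 mm farther back than shut.
Start: joints at [1.072, 0.053, 1.613, -0, 1.476, -0.119], TCP at [0.232, 0.58, 0.253] pointing down, gripper open.
Joint ranges: [-3.01, 3.01], [-1.01, 2.22], [0.06, 2.58], [-1.02, 4.17], [0.09, 2.62], [-3.14, 3.14]. Speed limits (rad/s): [2.57, 2.57, 3.14, 3.14, 3.14, 3.14].

## Interface

Orientations are given as [roll, pitch, yaw] about the fixed x, y, z axes, in that order (R = Rz(yaw) Ry(pitch) Rx(roll)).
In Python, from rig import * gives the robot as it stands.
- The arm moves only by the tool jog_arm, never from a script. Its argument "series" is a list of rows, each a list of 3 entries, a list of its own where there are three numbers: the closure, from 0 (fully open) to 1 (shut), then the shift along the tool's x, y, z in mm, then the turn about the tool's z in degrees. A call has 1 to 5 rows; each row is the pose to reach, as a shift and turn from the pose commanded when the call began, along the tool's axes at that moment; what a row does not reach only later rows make up. A row lasts 1/12 s, in which the tool goes at most 41.7 mm and 7.16 degrees, less where a joint would pass 70% of its speed; a pose out of reach is approached as far as the arm can. A call with a gripper value outside its range is refused whole. The fingers move at their own pace and stop on an object; the grip force is fixed at half the most. Time passes only in rows, so rows that repeat a pose let the fingers close. It gives the time, the measured TCP pose, the force, the opening and the grip force at its end, in the units of the state.
- sense(): the state, without advancing time (a new reading comes with each control period).
- grab_frame(name): name is "scene" or "top" or "wrist"; returns a dict with "img" (420x560x3 uint8, blue, green, red), "fx", "fy", "cx", "cy" (pixels), "rvec" (rotation vector, rad) and "tvec" (3), from world to camera coordinates, as OpenCV has them; the wrist camera has in their place "hand_eye" (4x4, takes a point from camera to tool coordinates, whose origin is the TCP and whose axes are the flange's). Camera axes: x right, y down, z forward; pixel columns grow to the right and rows downward; lengths in m; the calibration is good to about 2 mm. A picture is of the moment at which its call begins: read the wrist's pose just before it. There is no depth.
- finish_job(): hands the job in; it is judged then, once.
The state is a dict: "clock": time; "joints": joint angles; "dq": joint speeds; "joint_torque": joint torques, N m; "tool_pos": TCP position; "orientation": TCP orientation; "contact_force": force on the tool from outside, world axes, zero at the start; "torque": the same for the moment, N m; "opening": finger opening in m; "grip_force": force on a finger pad.
Only numpy, scipy, OpenCV 4.12 (cv2) and the standard library are available. Lean on these libraries where they do the work, as an engineer would, in place of code of your own. Each camera call takes 0.05 s, during which the arm holds its last target. There are 200 camera calls.

## Working session

There is one attempt and no reset: what is moved stays moved. The work goes in short steps, Python scripts to look and compute and a tool call to move; the robot and the scene stay as the last step left them, time stands still between calls to the robot, and variables do not carry over. Pictures are saved under pics/ and viewed, at most 10 in all, crops included, and the job is handed in when it is done.

Besides the shell and the picture viewer there is one more tool, called after "Call:" as name(argument=value, ...) on one line, values as JSON. jog_arm: Moves the arm, as the interface text tells. Its arguments: {"type":"object","properties":{"series":{"type":"array"}},"required":["series"]}

```bash
mkdir -p pics; cat > h.py <<'E'
from rig import *
import numpy as np, cv2
from scipy.spatial.transform import Rotation as Ro
def cam(n):
    s=sense(); f=grab_frame(n); K=np.array([[f['fx'],0,f['cx']],[0,f['fy'],f['cy']],[0,0,1.]])
    if n=='wrist':
        T=np.eye(4);T[:3,:3]=Ro.from_euler('xyz',s['orientation']).as_matrix();T[:3,3]=s['tool_pos']
        M=T@np.array(f['hand_eye']); R=M[:3,:3];o=M[:3,3]
    else:
        Rc=cv2.Rodrigues(np.array(f['rvec'],float))[0]; R=Rc.T;o=-R@np.array(f['tvec'],float).ravel()
    return np.array(f['img']),K,R,o
def ray(c,uv):
    _,K,R,o=c; d=R@np.linalg.inv(K)@np.array([uv[0],uv[1],1.]); return o,d/np.linalg.norm(d)
def onz(c,uv,z):
    o,d=ray(c,uv); return o+d*(z-o[2])/d[2]
def tri(*pairs):
    A=0;b=0
    for c,uv in pairs:
        o,d=ray(c,uv);P=np.eye(3)-np.outer(d,d);A=A+P;b=b+P@o
    return np.linalg.solve(A,b), [np.linalg.norm((np.eye(3)-np.outer(d,d))@(np.linalg.solve(A,b)-o)) for o,d in [ray(c,uv) for c,uv in pairs]]
def proj(c,p):
    _,K,R,o=c; q=K@(R.T@(np.array(p)-o)); return q[:2]/q[2]
E
python3 - <<'E'
from h import *
for n in ['scene','top']:
    c=cam(n); cv2.imwrite(f'pics/{n}0.png',c[0]); print(n,c[3],c[1][0,0])
print({k:np.round(v,3) for k,v in sense().items()})
E
```

```text
scene [ 1.11280477 -0.63553767  0.87702034] 419.3587447823863
top [0.43327868 0.02662079 1.38694399] 441.00524467626
{'clock': np.float64(0.1), 'joints': array([ 1.072,  0.053,  1.614, -0.   ,  1.476, -0.119]), 'dq': array([-0.   , -0.001, -0.002,  0.   ,  0.001,  0.001]), 'joint_torque': array([ 1.0000e-03, -3.9490e+01, -3.7136e+01, -0.0000e+00,  4.0000e-03,
       -0.0000e+00]), 'tool_pos': array([0.231, 0.58 , 0.252]), 'orientation': array([-3.14 , -0.   ,  2.762]), 'contact_force': array([-0.411,  0.581, -0.903]), 'torque': array([ 0.003,  0.   , -0.021]), 'grip_force': np.float64(0.0), 'opening': np.float64(0.086)}
```

View pics/scene0.png

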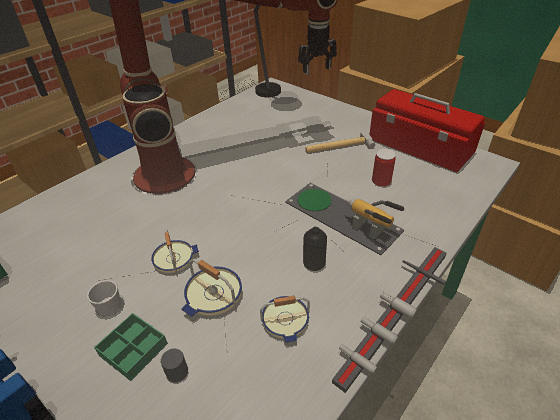

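View pics/top0.png

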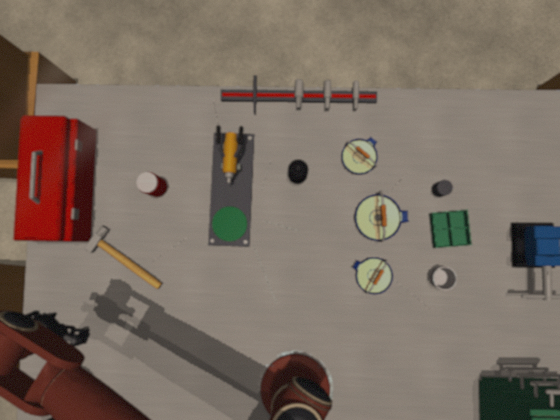

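The scene picture shows three cream dishes: scene (172,255), (213,290) and (286,318); in the top view they are at (374,275), (378,217) and (360,156). The one at top (378,217) is the widest, and its lip points right at (404,216), towards -y. The pad is at top (230,223) and the riveter nose at about (229,180). Next I measure and take a confirming crop.

```bash
cat > m.py <<'E'
from h import *
def comps(c,lo,hi,box,amin=8):
    x0,y0,x1,y1=box; hsv=cv2.cvtColor(c[0],cv2.COLOR_BGR2HSV); m=cv2.inRange(hsv,lo,hi); k=np.zeros_like(m);k[y0:y1,x0:x1]=m[y0:y1,x0:x1]
    n,l,s,ce=cv2.connectedComponentsWithStats(k); return sorted([(int(s[i,4]),ce[i],l==i) for i in range(1,n) if s[i,4]>=amin],key=lambda t:-t[0])
E
python3 - <<'E'
from m import *
S=cam('scene');T=cam('top')
for nm,lo,hi in [('cream',(20,25,150),(45,140,255)),('grip',(3,110,60),(17,255,255)),('blue',(105,110,30),(130,255,255)),('green',(60,90,30),(85,255,255))]:
    print(nm)
    for n,c,b in [('S',S,(140,180,420,350)),('T',T,(190,110,420,300))]:
        for a,ce,m in comps(c,lo,hi,b)[:6]:
            ys,xs=np.nonzero(m); print(n,a,np.round(ce,1),cv2.minAreaRect(np.c_[xs,ys].astype(np.float32)))
a=cv2.resize(T[0][130:300,335:420],None,fx=3.5,fy=3.5,interpolation=2)[:595]
b=cv2.resize(S[0][225:345,145:315],None,fx=2.9,fy=2.9,interpolation=2)
o=np.zeros((600,800,3),np.uint8);o[:a.shape[0],:a.shape[1]]=a;o[:b.shape[0],300:300+b.shape[1]]=b
nn=cv2.resize(T[0][125:250,205:260],None,fx=1.9,fy=1.9);o[355:355+nn.shape[0],300:300+nn.shape[1]]=nn
nn=cv2.resize(S[0][180:255,285:410],None,fx=3,fy=3);o[360:360+nn.shape[0],420:420+nn.shape[1]]=nn
cv2.imwrite('pics/crop.png',o)
E
```

```text
cream
S 10090 [261.5 272.5] ((273.49993896484375, 264.4999694824219), (266.99993896484375, 168.99996948242188), 0.0)
S 646 [202.3 298.1] ((203.6668701171875, 300.9344787597656), (41.790584564208984, 23.294336318969727), 34.875328063964844)
S 477 [283.2 311. ] ((283.2884521484375, 309.94232177734375), (15.689291000366211, 41.772735595703125), 78.69007110595703)
S 430 [287.2 326. ] ((286.9181823730469, 326.806640625), (16.853687286376953, 41.593265533447266), 80.31121826171875)
S 359 [215.7 284.8] ((216.47422790527344, 284.7081298828125), (41.86675262451172, 13.828627586364746), 31.82744789123535)
S 308 [181.2 252.9] ((182.558837890625, 252.73532104492188), (23.525955200195312, 19.16031265258789), 75.96376037597656)
T 598 [367.5 217.1] ((366.7481994628906, 217.68246459960938), (41.120121002197266, 19.614458084106445), 88.45184326171875)
T 372 [390.8 216.8] ((391.0396728515625, 216.67413330078125), (38.110591888427734, 14.210729598999023), 86.633544921875)
T 371 [354.2 161. ] ((354.0152587890625, 160.81207275390625), (30.591861724853516, 17.63889503479004), 49.63546371459961)
T 357 [366
[... 2235 characters left out ...]
9, 327.01239013671875), (14.212668418884277, 1.6182740926742554), 50.710594177246094)
T 37 [404.4 216.4] ((404.5, 216.5), (9.0, 3.0), 90.0)
T 21 [355.8 264.6] ((355.6999816894531, 264.6000061035156), (2.683281421661377, 6.708203315734863), 26.56505012512207)
T 12 [371.9 140.6] ((371.9200134277344, 140.44000244140625), (6.40000057220459, 1.6000001430511475), 36.869895935058594)
green
S 571 [314.1 199.4] ((314.0, 199.5), (21.0, 32.0), 90.0)
S 115 [147.8 342.9] ((149.00003051757812, 341.5000305175781), (10.60660171508789, 23.33452033996582), 45.0)
S 8 [141.8 327.4] ((141.39999389648438, 327.29998779296875), (5.0, 2.0), 36.869895935058594)
T 929 [229.2 223.4] ((229.0, 223.5), (33.0, 34.0), 90.0)
```

View pics/crop.png

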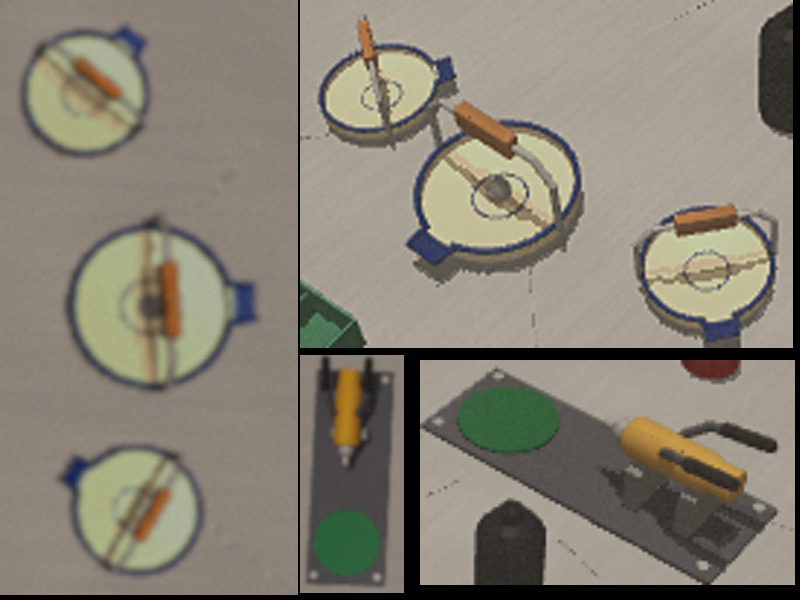

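The crop confirms it: the middle dish at top (378,217) is the largest and the only one with a ball. Its lip is at (404,216) and its grip at (383,215).

```bash
python3 - <<'E'
from m import *
np.set_printoptions(precision=4,suppress=True)
S=cam('scene');T=cam('top')
def best(c,lo,hi,b,near): return min(comps(c,lo,hi,b),key=lambda t:np.hypot(*(t[1]-near)))
G=((3,110,60),(17,255,255))
s=best(S,*G,(140,220,320,350),(208,269));t=best(T,*G,(330,180,420,250),(383,215))
print('grip',tri((S,s[1]),(T,t[1])))
for nm,c,m in(('S',S,s[2]),('T',T,t[2])):
    ys,xs=np.nonzero(m); p=np.array([onz(c,(x,y),.105)[:2] for x,y in zip(xs,ys)]); r=cv2.minAreaRect((p*1000).astype(np.float32)); 
    u,sv,v=np.linalg.svd(p-p.mean(0)); print(nm,r,'axis deg',np.degrees(np.arctan2(v[0,1],v[0,0])))
B=((105,110,30),(130,255,255))
t=best(T,*B,(330,180,420,250),(404,216)); tl=t[1]; print('lip T',onz(T,tl,.027),'tri',tri((T,tl),(S,(187,303))))
# dish outer outline in top: cream+blue hull
hsv=cv2.cvtColor(T[0],cv2.COLOR_BGR2HSV)
m=np.zeros(hsv.shape[:2],np.uint8); m[185:250,345:400]=cv2.inRange(hsv,(20,25,150),(45,140,255))[185:250,345:400]
xs=cv2.findNonZero(m); e=cv2.minEnclosingCircle(xs); print('cream circ',e,onz(T,e[0],.024))
GR=((60,90,30),(85,255,255))
ps=best(S,*GR,(280,170,340,230),(314,199));pt=best(T,*GR,(200,190,260,250),(229,223))
print('pad',tri((S,ps[1]),(T,pt[1])),onz(T,pt[1],.01),onz(S,ps[1],.01))
# plate
d=cv2.inRange(hsv,(0,0,30),(180,70,100)); m=np.zeros_like(d);m[120:260,200:265]=d[120:260,200:265]
n,l,st,ce=cv2.connectedComponentsWithStats(m);i=1+np.argmax(st[1:,4]);r=cv2.minAreaRect(cv2.findNonZero((l==i).astype(np.uint8)));print('plate',r)
bp=np.array([onz(T,q,.006) for q in cv2.boxPoints(r)]);print(bp)
# nose: guess px from crops
print('nose',tri((T,(205+46/1.9,125+(463-355)/1.9)),(S,(285+(613-420)/3,180+(424-360)/3))))
print('sash T top',onz(T,(298,171),.132),'oil',onz(T,(148,183),.11))
# lines on ball
print('ball',tri((T,(377.5,216)),(S,(145+(497-300)/2.9,225+187/2.9))))
E
```

```text
grip (array([ 0.5289, -0.2498,  0.1038]), [np.float64(0.0008266737602863051), np.float64(0.0008266737602864229)])
S ((529.4141845703125, -251.1245880126953), (75.531005859375, 22.663293838500977), 3.9132609367370605) axis deg -1.1945829178105496
T ((529.25732421875, -248.49119567871094), (58.674720764160156, 14.731050491333008), 3.1584951877593994) axis deg -177.8488459384547
lip T [ 0.5321 -0.3316  0.027 ] tri (array([ 0.5291, -0.3271,  0.0505]), [np.float64(0.002086743074826864), np.float64(0.0020867430748266577)])
cream circ ((377.5641174316406, 217.07691955566406), 21.122833251953125) [ 0.5287 -0.2492  0.024 ]
pad (array([0.5032, 0.2113, 0.0109]), [np.float64(0.0005664290885857117), np.float64(0.0005664290885858399)]) [0.5036 0.2118 0.01  ] [0.5022 0.2117 0.01  ]
plate ((231.16539001464844, 185.69374084472656), (40.95572280883789, 120.26533508300781), 2.6630005836486816)
[[0.4359 0.2771 0.006 ]
 [0.8184 0.2697 0.006 ]
 [0.8139 0.139  0.006 ]
 [0.4317 0.1491 0.006 ]]
nose (array([0.629 , 0.2091, 0.0693]), [np.float64(0.003932389976679857), np.float64(0.003932389976679966)])
sash T top [0.6508 0.0009 0.132 ] oil [0.6134 0.4383 0.11  ]
ball (array([ 0.5308, -0.2497,  0.0268]), [np.float64(0.0015788971345438538), np.float64(0.0015788971345438458)])
```

Call:
jog_arm(series=[[0, [-23, -26, 0], 0], [0, [-47, -53, 0], 0], [0, [-70, -79, 0], 0], [0, [-93, -106, 0], 0], [0, [-117, -132, 0], 0]])

```text
clock: 0.72
tool_pos: [0.2914, 0.413, 0.2532]
orientation: [-3.141, 0.0, 2.763]
contact_force: [0.6, 0.1, 1.3]
opening: 0.085
grip_force: 0.0
```

Call:
jog_arm(series=[[0, [-23, -26, 0], 0], [0, [-47, -53, 0], 0], [0, [-70, -79, 0], 0], [0, [-93, -106, 0], 0], [0, [-117, -132, 0], 0]])

```text
clock: 1.13
tool_pos: [0.3512, 0.247, 0.2534]
orientation: [3.141, 0.001, 2.762]
contact_force: [1.1, 0.0, 0.1]
opening: 0.0856
grip_force: 0.0
```

Call:
jog_arm(series=[[0, [-23, -26, 0], 0], [0, [-47, -53, 0], 0], [0, [-70, -79, 0], 0], [0, [-93, -106, 0], 0], [0, [-117, -132, 0], 0]])

```text
clock: 1.55
tool_pos: [0.411, 0.0808, 0.2536]
orientation: [3.141, 0.001, 2.762]
contact_force: [1.1, 0.3, -0.1]
opening: 0.0853
grip_force: 0.0
```

Call:
jog_arm(series=[[0, [-23, -26, 0], 0], [0, [-47, -53, 0], 0], [0, [-70, -79, 0], 0], [0, [-93, -106, 0], 0], [0, [-117, -132, 0], 0]])

```text
clock: 1.97
tool_pos: [0.4707, -0.0853, 0.2535]
orientation: [3.141, 0.001, 2.761]
contact_force: [0.7, 0.3, 0.3]
opening: 0.0851
grip_force: 0.0
```

Call:
jog_arm(series=[[0, [-30, -34, 0], 0], [0, [-60, -67, 0], 0], [0, [-88, -99, 0], -6], [0, [-106, -120, 0], -12], [0, [-116, -132, 0], -18]])

```text
clock: 2.38
tool_pos: [0.5299, -0.253, 0.253]
orientation: [-3.141, 0.0, 3.078]
contact_force: [-0.9, -0.9, 0.3]
opening: 0.0851
grip_force: 0.0
```

Call:
jog_arm(series=[[0, [0, 0, 0], -6], [0, [0, 0, 0], -6], [0, [0, 0, 0], -6]])

```text
clock: 2.63
tool_pos: [0.5293, -0.249, 0.2531]
orientation: [3.141, -0.0, -3.105]
contact_force: [0.2, 1.0, -0.6]
opening: 0.0855
grip_force: 0.0
```

```bash
python3 - <<'E'
from h import *
import rig
c=cam('wrist');cv2.imwrite('pics/w1.png',c[0]);s=sense()
print(s['clock'],np.round(s['tool_pos'],4),np.round(s['orientation'],4),np.round(s['joints'],3),c[3],getattr(rig,'finger_overhang',None))
print(proj(c,(.529,-.2495,.1)),proj(c,(.529,-.2495,.02)))
E
```

```text
2.6833 [ 0.5293 -0.2487  0.2532] [ 3.1413e+00 -2.0000e-04 -3.1047e+00] [-0.566 -0.042  1.708  0.     1.476 -2.174] [ 0.45441719 -0.25134109  0.37506883] 0.022
[276.46743404 200.6357818 ] [276.6768774  182.81497737]
```

View pics/w1.png

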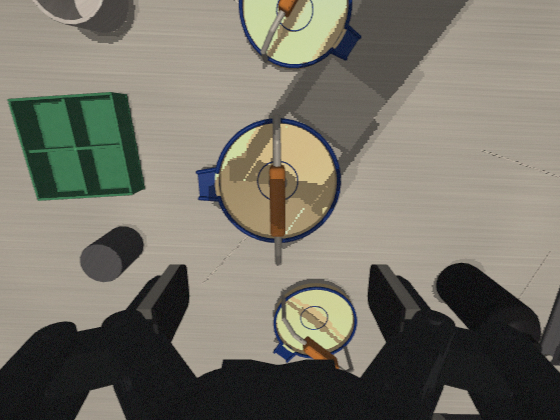

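The wrist picture shows the big dish at (278,180), its grip at (277,200) and its lip at (206,185). This agrees with the projections of the measured points. I refine the yaw and the centre before descending.

```bash
python3 - <<'E'
from m import *
np.set_printoptions(precision=4,suppress=True)
c=cam('wrist');img=c[0];hsv=cv2.cvtColor(img,cv2.COLOR_BGR2HSV)
g=comps(c,(3,130,60),(16,255,255),(230,120,330,270));print([(a,ce) for a,ce,_ in g[:3]])
gy,gx=np.nonzero(g[0][2]);print('grip rect',cv2.minAreaRect(np.c_[gx,gy].astype(np.float32)))
print('grip @.11',onz(c,g[0][1],.108))
b=comps(c,(105,110,30),(130,255,255),(190,110,350,250));M=b[0][2];ys,xs=np.nonzero(M);print(b[0][0])
P=np.array([onz(c,(x,y),.027)[:2] for x,y in zip(xs,ys)])
h=cv2.convexHull((P*1000).astype(np.float32));
# circle from rim pixels away from lip (y>-.30), outer hull
H=h[:,0,:]/1000;H=H[H[:,1]>-.305]
A=np.c_[2*H,np.ones(len(H))];s=np.linalg.lstsq(A,(H**2).sum(1),rcond=None)[0];ce=s[:2];r=np.sqrt(s[2]+ce@ce);print('circle',ce,r)
L=P[np.hypot(*(P-ce).T)>r+.003];l=L.mean(0);print('lip',l,len(L),'yaw',np.degrees(np.arctan2(*(l-ce)[::-1])))
E
```

```text
[(1001, array([276.5874, 200.1558]))]
grip rect ((276.5, 200.0), (70.0, 15.0), 90.0)
grip @.11 [ 0.5265 -0.2491  0.108 ]
1094
circle [ 0.5286 -0.2502] 0.0717852103280104
lip [ 0.5324 -0.3318] 422 yaw -87.30046439241362
```

Call:
jog_arm(series=[[0, [0, -0.7, 20], 0], [0, [0, -0.7, 45], 0], [0, [0, -0.7, 75], 0], [0, [0, -0.7, 100], 0], [0, [0, -0.7, 120], 0]])

```text
clock: 3.15
tool_pos: [0.5286, -0.2483, 0.1312]
orientation: [3.141, -0.002, -3.103]
contact_force: [0.7, 0.0, -0.4]
opening: 0.0856
grip_force: 0.0
```

Call:
jog_arm(series=[[0, [0, 0, 10], 0], [0, [0, 0, 20], 0], [0, [0, 0, 26], 0], [0, [0, 0, 30], 0], [0, [0, 0, 31], 0]])

```text
clock: 3.57
tool_pos: [0.5298, -0.2498, 0.1027]
orientation: [-3.141, 0.001, -3.103]
contact_force: [0.3, -1.0, -0.2]
opening: 0.0854
grip_force: 0.0
```

```bash
python3 - <<'E'
from h import *
c=cam('wrist');cv2.imwrite('pics/w2.png',c[0]);s=sense();print(s['clock'],np.round(s['tool_pos'],4),np.round(s['orientation'],4))
E
```

```text
3.6167 [ 0.5298 -0.2499  0.1029] [-3.1410e+00  8.0000e-04 -3.1026e+00]
```

View pics/w2.png

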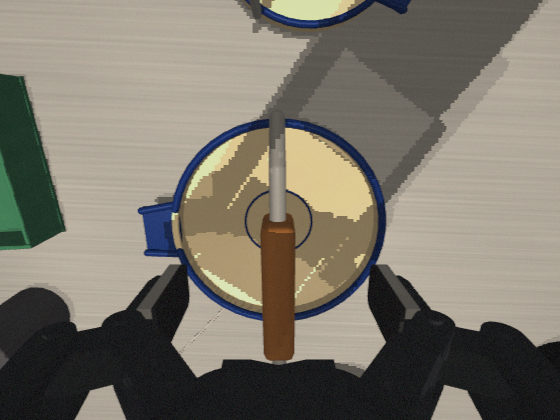

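The grip at (279,290) sits midway between the fingers at columns 187 and 370. I close slowly.

Call:
jog_arm(series=[[0.15, [0, 0, 0], 0], [0.3, [0, 0, 0], 0], [0.45, [0, 0, 0], 0], [0.6, [0, 0, 0], 0], [0.68, [0, 0, 0], 0]])

```text
clock: 4.03
tool_pos: [0.5296, -0.2498, 0.1027]
orientation: [-3.141, 0.0, -3.103]
contact_force: [-0.1, 0.6, -0.1]
opening: 0.0279
grip_force: 0.0
```

Call:
jog_arm(series=[[0.7, [0, 0, 0], 0], [0.72, [0, 0, 0], 0], [0.74, [0, 0, 0], 0], [0.76, [0, 0, 0], 0], [0.78, [0, 0, 0], 0]])

```text
clock: 4.45
tool_pos: [0.5294, -0.2497, 0.1022]
orientation: [3.142, -0.0, -3.103]
contact_force: [-0.5, 1.0, 0.4]
opening: 0.0187
grip_force: 0.0
```

Call:
jog_arm(series=[[0.79, [0, 0, 0], 0], [0.8, [0, 0, 0], 0], [0.81, [0, 0, 0], 0], [0.82, [0, 0, 0], 0], [0.83, [0, 0, 0], 0]])

```text
clock: 4.87
tool_pos: [0.5294, -0.2498, 0.1023]
orientation: [-3.142, 0.0, -3.103]
contact_force: [-0.5, -0.0, -0.3]
opening: 0.0144
grip_force: 0.0
```

Call:
jog_arm(series=[[0.84, [0, 0, 0], 0], [0.85, [0, 0, 0], 0], [0.86, [0, 0, 0], 0], [0.88, [0, 0, 0], 0], [0.9, [0, 0, 0], 0]])

```text
clock: 5.28
tool_pos: [0.5294, -0.2498, 0.1025]
orientation: [-3.141, 0.0, -3.102]
contact_force: [-0.7, -1.1, 0.2]
opening: 0.0131
grip_force: 58.3
```

Call:
jog_arm(series=[[0.95, [0, 0, 0], 0], [1, [0, 0, 0], 0], [1, [0, 0, 0], 0], [1, [0, 0, 0], 0], [1, [0, 0, 0], 0]])

```text
clock: 5.7
tool_pos: [0.5294, -0.2498, 0.1024]
orientation: [-3.141, -0.0, -3.102]
contact_force: [-1.3, -0.1, 1.5]
opening: 0.0129
grip_force: 58.3
```

Call:
jog_arm(series=[[1, [0, 0, -0.5], 0], [1, [0, 0, -1.5], 0], [1, [0, 0, -3], 0], [1, [0, 0, -5], 0], [1, [0, 0, -8], 0]])

```text
clock: 6.12
tool_pos: [0.5288, -0.2492, 0.1094]
orientation: [3.14, -0.002, -3.102]
contact_force: [0.7, -0.4, -3.5]
opening: 0.0128
grip_force: 58.4
```

Call:
jog_arm(series=[[1, [0, 0, -4], 0], [1, [0, 0, -8], 0], [1, [0, 0, -13], 0], [1, [0, 0, -18], 0], [1, [0, 0, -23], 0]])

```text
clock: 6.53
tool_pos: [0.5296, -0.2498, 0.1341]
orientation: [-3.141, 0.0, -3.103]
contact_force: [0.5, 0.3, -3.3]
opening: 0.0134
grip_force: 58.4
```

Call:
jog_arm(series=[[1, [0, 0, -4], 0], [1, [0, 0, -7], 0], [1, [0, 0, -9], 0], [1, [0, 0, -10], 0], [1, [0, 0, -10], 0]])

```text
clock: 6.95
tool_pos: [0.5295, -0.2498, 0.1435]
orientation: [-3.141, 0.0, -3.102]
contact_force: [0.6, -0.3, -3.5]
opening: 0.013
grip_force: 58.4
```

```bash
python3 - <<'E'
from h import *
s=sense();print(s['clock'],np.round(s['tool_pos'],4),s['opening'])
a=cam('wrist');b=cam('scene');p=proj(b,(.529,-.25,.07)).astype(int)
q=cv2.resize(b[0][p[1]-60:p[1]+60,p[0]-60:p[0]+60],(420,420),interpolation=2)
cv2.imwrite('pics/lift.png',np.hstack([a[0][:,140:420],q]))
E
```

```text
6.95 [ 0.5295 -0.2498  0.1435] 0.012997480499614621
```

View pics/lift.png

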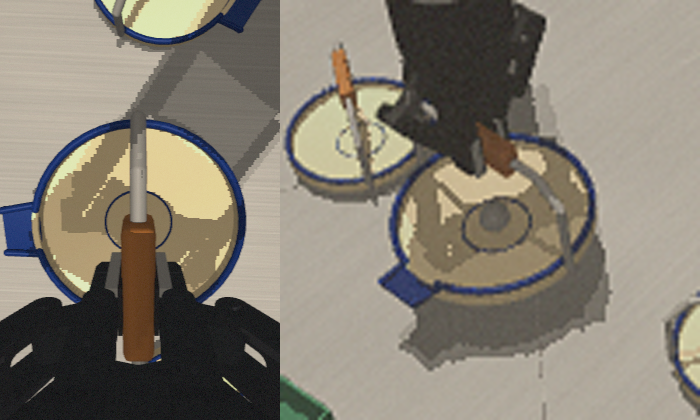

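The dish hangs level and clear of the bench. The ball is inside the ring, at about (495,215) in the picture. I lift higher, then plan the carry.

Call:
jog_arm(series=[[1, [0, 0, -1], 0], [1, [0, 0, -3], 0], [1, [0, 0, -6], 0], [1, [0, 0, -10], 0], [1, [0, 0, -15], 0]])

```text
clock: 7.47
tool_pos: [0.5293, -0.2497, 0.1585]
orientation: [3.141, -0.0, -3.103]
contact_force: [-0.6, 0.5, -4.3]
opening: 0.0131
grip_force: 58.4
```

Call:
jog_arm(series=[[1, [0, 0, -5], 0], [1, [0, 0, -10], 0], [1, [0, 0, -15], 0], [1, [0, 0, -20], 0], [1, [0, 0, -25], 0]])

```text
clock: 7.88
tool_pos: [0.5295, -0.2497, 0.184]
orientation: [-3.141, 0.0, -3.102]
contact_force: [-0.8, -0.5, -4.0]
opening: 0.0131
grip_force: 58.4
```

Call:
jog_arm(series=[[1, [0, 0, -5], 0], [1, [0, 0, -10], 0], [1, [0, 0, -15], 0], [1, [0, 0, -20], 0], [1, [0, 0, -25], 0]])

```text
clock: 8.3
tool_pos: [0.5294, -0.2497, 0.2088]
orientation: [3.142, -0.0, -3.102]
contact_force: [-0.4, -0.2, -3.8]
opening: 0.0129
grip_force: 58.4
```

Call:
jog_arm(series=[[1, [0, 0, -5], 0], [1, [0, 0, -10], 0], [1, [0, 0, -15], 0], [1, [0, 0, -20], 0], [1, [0, 0, -25], 0]])

```text
clock: 8.72
tool_pos: [0.5294, -0.2497, 0.2338]
orientation: [-3.142, 0.0, -3.103]
contact_force: [-0.1, -0.2, -3.9]
opening: 0.0131
grip_force: 58.4
```

Call:
jog_arm(series=[[1, [0, 0, -5], 0], [1, [0, 0, -9], 0], [1, [0, 0, -12], 0], [1, [0, 0, -14], 0], [1, [0, 0, -15], 0]])

```text
clock: 9.13
tool_pos: [0.5295, -0.2498, 0.2487]
orientation: [-3.141, 0.0, -3.103]
contact_force: [0.2, 0.6, -4.0]
opening: 0.0132
grip_force: 58.4
```

```bash
python3 - <<'E'
from h import *
s=sense();p0=s['tool_pos'];y0=s['orientation'][2];print(s['clock'],np.round(p0,4),y0)
D=np.array([.503,.2117])-p0[:2];W=np.radians(86.4);N=75
f=lambda k:(lambda t:10*t**3-15*t**4+6*t**5)(k/N)
pc=np.array(p0[:2]);yc=y0
for k in range(0,N,5):
    R=np.array([[np.cos(yc),np.sin(yc)],[np.sin(yc),-np.cos(yc)]])  # rows tool x,y
    rows=[]
    for j in range(1,6):
        d=R@(p0[:2]+D*f(k+j)-pc)*1000; a=-np.degrees(y0+W*f(k+j)-yc)
        r=[1,[float(np.round(d[0]*2)/2),float(np.round(d[1]*2)/2),0],float(np.round(a,1))];rows.append(r)
    pc=pc+R.T@np.array(r[1][:2])/1000; yc=yc-np.radians(r[2]); print(k,rows)
print(pc,yc)
E
```

```text
9.1333 [ 0.5295 -0.2498  0.2487] -3.1025285754062004
0 [[1, [0.0, 0.0, 0], -0.0], [1, [0.0, 0.0, 0], -0.0], [1, [0.0, 0.5, 0], -0.1], [1, [0.0, 0.5, 0], -0.1], [1, [0.0, 1.0, 0], -0.2]]
5 [[1, [0.0, 1.0, 0], -0.2], [1, [0.0, 2.5, 0], -0.4], [1, [0.0, 4.0, 0], -0.7], [1, [0.0, 5.5, 0], -1.0], [1, [0.0, 8.0, 0], -1.5]]
10 [[1, [0.0, 2.5, 0], -0.5], [1, [0.0, 5.5, 0], -1.0], [1, [0.0, 9.0, 0], -1.7], [1, [-0.0, 13.5, 0], -2.5], [1, [-0.0, 18.0, 0], -3.3]]
15 [[1, [-0.5, 4.5, 0], -0.9], [1, [-1.0, 10.0, 0], -2.0], [1, [-1.0, 16.0, 0], -3.1], [1, [-1.5, 22.5, 0], -4.3], [1, [-2.0, 29.5, 0], -5.5]]
20 [[1, [-1.5, 7.0, 0], -1.4], [1, [-2.5, 14.5, 0], -2.8], [1, [-4.0, 22.5, 0], -4.4], [1, [-5.5, 31.0, 0], -6.0], [1, [-6.5, 40.0, 0], -7.6]]
25 [[1, [-3.0, 9.0, 0], -1.8], [1, [-6.0, 18.0, 0], -3.6], [1, [-8.5, 27.5, 0], -5.4], [1, [-11.5, 37.5, 0], -7.4], [1, [-15.0, 47.5, 0], -9.3]]
30 [[1, [-4.5, 9.5, 0], -2.0], [1, [-9.5, 19.5, 0], -4.1], [1, [-14.5, 29.5, 0], -6.2], [1, [-19.5, 39.5, 0], -8.3], [1, [-24.5, 49.5, 0], -10.4]]
35 [[1, [-7.0, 9.5, 0], -2.2], [1, [-14.0, 18.5, 0], -4.3], [1, [
[... 429 characters left out ...]
 -3.2], [1, [-23.5, 9.5, 0], -4.8], [1, [-31.0, 12.5, 0], -6.2], [1, [-37.5, 15.5, 0], -7.6]]
55 [[1, [-6.5, 2.0, 0], -1.2], [1, [-13.0, 3.5, 0], -2.4], [1, [-18.5, 5.0, 0], -3.5], [1, [-24.0, 6.5, 0], -4.6], [1, [-28.5, 7.5, 0], -5.5]]
60 [[1, [-4.5, 1.0, 0], -0.8], [1, [-8.5, 1.5, 0], -1.6], [1, [-12.0, 2.0, 0], -2.3], [1, [-15.0, 3.0, 0], -2.8], [1, [-18.0, 3.0, 0], -3.3]]
65 [[1, [-2.0, 0.5, 0], -0.5], [1, [-4.0, 0.5, 0], -0.8], [1, [-5.5, 1.0, 0], -1.1], [1, [-6.5, 1.0, 0], -1.3], [1, [-7.5, 1.0, 0], -1.5]]
70 [[1, [-0.5, 0.0, 0], -0.1], [1, [-1.0, 0.0, 0], -0.1], [1, [-1.0, 0.0, 0], -0.2], [1, [-1.0, 0.0, 0], -0.2], [1, [-1.0, 0.0, 0], -0.2]]
[0.50318195 0.21157502] -1.5945641016831003
```

Call:
jog_arm(series=[[1, [0, 0.5, 0], -0.1], [1, [0, 0.5, 0], -0.1], [1, [0, 1, 0], -0.2]])

```text
clock: 9.38
tool_pos: [0.5292, -0.2487, 0.2479]
orientation: [3.141, -0.001, -3.099]
contact_force: [-0.7, 0.7, -3.2]
opening: 0.0132
grip_force: 58.4
```

Call:
jog_arm(series=[[1, [0, 1, 0], -0.2], [1, [0, 2.5, 0], -0.4], [1, [0, 4, 0], -0.7], [1, [0, 5.5, 0], -1], [1, [0, 8, 0], -1.5]])

```text
clock: 9.8
tool_pos: [0.529, -0.2406, 0.2483]
orientation: [-3.142, 0.0, -3.072]
contact_force: [-0.9, -0.9, -4.1]
opening: 0.0132
grip_force: 58.4
```

Call:
jog_arm(series=[[1, [0, 2.5, 0], -0.5], [1, [0, 5.5, 0], -1], [1, [0, 9, 0], -1.7], [1, [0, 13.5, 0], -2.5], [1, [0, 18, 0], -3.3]])

```text
clock: 10.22
tool_pos: [0.5278, -0.2223, 0.2483]
orientation: [3.142, 0.0, -3.014]
contact_force: [-0.2, -0.2, -3.8]
opening: 0.0126
grip_force: 58.4
```

Call:
jog_arm(series=[[1, [-0.5, 4.5, 0], -0.9], [1, [-1, 10, 0], -2], [1, [-1, 16, 0], -3.1], [1, [-1.5, 22.5, 0], -4.3], [1, [-2, 29.5, 0], -5.5]])

```text
clock: 10.63
tool_pos: [0.526, -0.1926, 0.2483]
orientation: [3.142, 0.0, -2.917]
contact_force: [-0.2, 0.3, -3.5]
opening: 0.0131
grip_force: 58.4
```

Call:
jog_arm(series=[[1, [-1.5, 7, 0], -1.4], [1, [-2.5, 14.5, 0], -2.8], [1, [-4, 22.5, 0], -4.4], [1, [-5.5, 31, 0], -6], [1, [-6.5, 40, 0], -7.6]])

```text
clock: 11.05
tool_pos: [0.5236, -0.1519, 0.2483]
orientation: [-3.142, 0.0, -2.784]
contact_force: [-0.6, 0.4, -3.1]
opening: 0.0135
grip_force: 58.5
```

Call:
jog_arm(series=[[1, [-3, 9, 0], -1.8], [1, [-6, 18, 0], -3.6], [1, [-8.5, 27.5, 0], -5.4], [1, [-11.5, 37.5, 0], -7.4], [1, [-15, 47.5, 0], -9.3]])

```text
clock: 11.47
tool_pos: [0.521, -0.102, 0.2483]
orientation: [3.142, 0.0, -2.621]
contact_force: [0.4, -0.4, -3.3]
opening: 0.0132
grip_force: 58.4
```

Call:
jog_arm(series=[[1, [-4.5, 9.5, 0], -2], [1, [-9.5, 19.5, 0], -4.1], [1, [-14.5, 29.5, 0], -6.2], [1, [-19.5, 39.5, 0], -8.3], [1, [-24.5, 49.5, 0], -10.4]])

```text
clock: 11.88
tool_pos: [0.5179, -0.0467, 0.2484]
orientation: [-3.142, 0.0, -2.439]
contact_force: [0.9, 0.6, -2.9]
opening: 0.0131
grip_force: 58.4
```

Call:
jog_arm(series=[[1, [-7, 9.5, 0], -2.2], [1, [-14, 18.5, 0], -4.3], [1, [-20.5, 28, 0], -6.5], [1, [-27.5, 37, 0], -8.6], [1, [-34.5, 46.5, 0], -10.8]])

```text
clock: 12.3
tool_pos: [0.5144, 0.011, 0.2483]
orientation: [-3.142, -0.0, -2.251]
contact_force: [0.1, -0.2, -3.4]
opening: 0.0133
grip_force: 58.5
```

Call:
jog_arm(series=[[1, [-8.5, 7.5, 0], -2.1], [1, [-16.5, 15, 0], -4.2], [1, [-25, 22.5, 0], -6.3], [1, [-33, 30, 0], -8.4], [1, [-41, 37.5, 0], -10.4]])

```text
clock: 12.72
tool_pos: [0.5112, 0.0664, 0.2483]
orientation: [3.142, -0.0, -2.069]
contact_force: [-0.1, -0.5, -3.7]
opening: 0.013
grip_force: 58.5
```

Call:
jog_arm(series=[[1, [-9, 5.5, 0], -1.9], [1, [-17.5, 11, 0], -3.9], [1, [-26, 16, 0], -5.7], [1, [-34, 21.5, 0], -7.5], [1, [-42, 26.5, 0], -9.3]])

```text
clock: 13.13
tool_pos: [0.5082, 0.1159, 0.2483]
orientation: [3.142, -0.0, -1.907]
contact_force: [-0.2, -0.6, -4.6]
opening: 0.0134
grip_force: 58.5
```

Call:
jog_arm(series=[[1, [-8.5, 3, 0], -1.6], [1, [-16, 6.5, 0], -3.2], [1, [-23.5, 9.5, 0], -4.8], [1, [-31, 12.5, 0], -6.2], [1, [-37.5, 15.5, 0], -7.6]])

```text
clock: 13.55
tool_pos: [0.5061, 0.1562, 0.2483]
orientation: [-3.142, 0.0, -1.775]
contact_force: [0.9, -0.5, -2.8]
opening: 0.0133
grip_force: 58.5
```

Call:
jog_arm(series=[[1, [-6.5, 2, 0], -1.2], [1, [-13, 3.5, 0], -2.4], [1, [-18.5, 5, 0], -3.5], [1, [-24, 6.5, 0], -4.6], [1, [-28.5, 7.5, 0], -5.5]])

```text
clock: 13.97
tool_pos: [0.5046, 0.1855, 0.2483]
orientation: [3.142, 0.0, -1.68]
contact_force: [-0.1, 0.6, -3.8]
opening: 0.0131
grip_force: 58.5
```

Call:
jog_arm(series=[[1, [-4.5, 1, 0], -0.8], [1, [-8.5, 1.5, 0], -1.6], [1, [-12, 2, 0], -2.3], [1, [-15, 3, 0], -2.8], [1, [-18, 3, 0], -3.3]])

```text
clock: 14.38
tool_pos: [0.5036, 0.2033, 0.2483]
orientation: [3.141, -0.0, -1.623]
contact_force: [-0.0, -0.3, -4.0]
opening: 0.0131
grip_force: 58.5
```

Call:
jog_arm(series=[[1, [-2, 0.5, 0], -0.5], [1, [-4, 0.5, 0], -0.8], [1, [-5.5, 1, 0], -1.1], [1, [-6.5, 1, 0], -1.3], [1, [-7.5, 1, 0], -1.5]])

```text
clock: 14.8
tool_pos: [0.5031, 0.2107, 0.2483]
orientation: [-3.142, -0.0, -1.598]
contact_force: [-0.2, 0.0, -3.4]
opening: 0.0132
grip_force: 58.5
```

Call:
jog_arm(series=[[1, [-0.5, 0, 0], -0.1], [1, [-1, 0, 0], -0.2], [1, [-1, 0, 0], -0.2], [1, [-1, 0, 0], -0.2], [1, [-1, 0, 0], -0.2]])

```text
clock: 15.22
tool_pos: [0.5031, 0.2116, 0.2483]
orientation: [3.142, -0.0, -1.595]
contact_force: [0.6, 0.7, -3.5]
opening: 0.0134
grip_force: 58.5
```

```bash
python3 - <<'E'
from h import *
s=sense();print(s['clock'],np.round(s['tool_pos'],4),np.round(s['orientation'],4),np.round(s['joints'],2))
a=cam('wrist');b=cam('scene');p=proj(b,(.52,.21,.13)).astype(int)
q=cv2.resize(b[0][p[1]-70:p[1]+70,p[0]-80:p[0]+80],(480,420),interpolation=2)
cv2.imwrite('pics/carry.png',np.hstack([a[0][:,130:430],q]))
E
```

```text
15.2167 [0.5031 0.2116 0.2483] [ 3.1416e+00 -1.0000e-04 -1.5947e+00] [ 0.26 -0.13  1.8  -0.    1.47 -2.86]
```

View pics/carry.png

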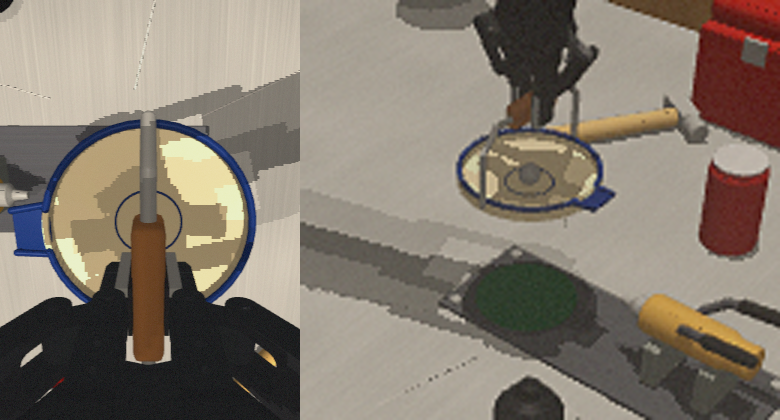

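The dish is level and over the pad, its lip points towards the riveter, and the ball is at the ring's centre. I lower by 86 mm.

Call:
jog_arm(series=[[1, [0, 0, 1], 0], [1, [0, 0, 3], 0], [1, [0, 0, 6], 0], [1, [0, 0, 10], 0], [1, [0, 0, 15], 0]])

```text
clock: 15.73
tool_pos: [0.5031, 0.2116, 0.233]
orientation: [-3.141, 0.0, -1.595]
contact_force: [0.1, -0.1, -3.8]
opening: 0.0131
grip_force: 58.5
```

Call:
jog_arm(series=[[1, [0, 0, 5], 0], [1, [0, 0, 10], 0], [1, [0, 0, 15], 0], [1, [0, 0, 20], 0], [1, [0, 0, 25], 0]])

```text
clock: 16.15
tool_pos: [0.503, 0.2116, 0.2077]
orientation: [3.141, -0.0, -1.595]
contact_force: [-0.3, -0.5, -3.9]
opening: 0.0133
grip_force: 58.5
```

Call:
jog_arm(series=[[1, [0, 0, 5], 0], [1, [0, 0, 10], 0], [1, [0, 0, 15], 0], [1, [0, 0, 20], 0], [1, [0, 0, 25], 0]])

```text
clock: 16.57
tool_pos: [0.5031, 0.2116, 0.1828]
orientation: [-3.142, -0.0, -1.595]
contact_force: [-0.8, 0.2, -3.5]
opening: 0.0127
grip_force: 58.5
```

Call:
jog_arm(series=[[1, [0, 0, 5], 0], [1, [0, 0, 10], 0], [1, [0, 0, 14], 0], [1, [0, 0, 17], 0], [1, [0, 0, 19], 0]])

```text
clock: 16.98
tool_pos: [0.5029, 0.2116, 0.1637]
orientation: [3.141, -0.0, -1.595]
contact_force: [-0.5, 0.5, -3.9]
opening: 0.0132
grip_force: 58.5
```

Call:
jog_arm(series=[[1, [0, 0, 1], 0], [1, [0, 0, 2], 0], [1, [0, 0, 2], 0], [1, [0, 0, 2], 0], [1, [0, 0, 2], 0]])

```text
clock: 17.4
tool_pos: [0.5032, 0.2117, 0.1626]
orientation: [-3.141, 0.0, -1.595]
contact_force: [0.7, 0.0, -3.9]
opening: 0.013
grip_force: 58.5
```

Call:
jog_arm(series=[[1, [0, 0, 0], 0], [1, [0, 0, 0], 0], [1, [0, 0, 0], 0], [1, [0, 0, 0], 0], [1, [0, 0, 0], 0]])

```text
clock: 17.82
tool_pos: [0.5031, 0.2116, 0.1624]
orientation: [-3.141, -0.0, -1.595]
contact_force: [-0.7, -0.4, -4.4]
opening: 0.0132
grip_force: 58.5
```

Call:
jog_arm(series=[[1, [0, 0, 0], 0], [1, [0, 0, 0], 0], [1, [0, 0, 0], 0], [1, [0, 0, 0], 0], [1, [0, 0, 0], 0]])

```text
clock: 18.23
tool_pos: [0.5031, 0.2116, 0.1623]
orientation: [3.142, -0.0, -1.595]
contact_force: [0.2, 0.2, -3.1]
opening: 0.0128
grip_force: 58.5
```

```bash
python3 - <<'E'
from m import *
np.set_printoptions(precision=4,suppress=True)
s=sense();print(s['clock'],s['tool_pos'],s['orientation'])
a=cam('wrist');b=cam('scene');p=proj(b,(.52,.21,.06)).astype(int)
q=cv2.resize(b[0][p[1]-70:p[1]+70,p[0]-80:p[0]+80],(480,420),interpolation=2)
cv2.imwrite('pics/end.png',np.hstack([a[0][:,130:430],q]))
z=s['tool_pos'][2]-.1024+.027
M=comps(a,(105,110,30),(130,255,255),(130,100,400,330))[0][2];ys,xs=np.nonzero(M)
P=np.array([onz(a,(x,y),z)[:2] for x,y in zip(xs,ys)]);H=cv2.convexHull((P*1000).astype(np.float32))[:,0]/1000
H=H[(np.hypot(*(H-s['tool_pos'][:2]).T)<.078)];A=np.c_[2*H,np.ones(len(H))];v=np.linalg.lstsq(A,(H**2).sum(1),rcond=None)[0];ce=v[:2];r=np.sqrt(v[2]+ce@ce)
L=P[np.hypot(*(P-ce).T)>r+.003].mean(0);print(ce,r,L,np.degrees(np.arctan2(*(L-ce)[::-1])))
E
```

```text
18.2333 [0.5031 0.2116 0.1623] [ 3.1415 -0.     -1.5945]
[0.5077 0.2107] 0.06982929141121465 [0.5872 0.2106] -0.04788490755467019
```

View pics/end.png

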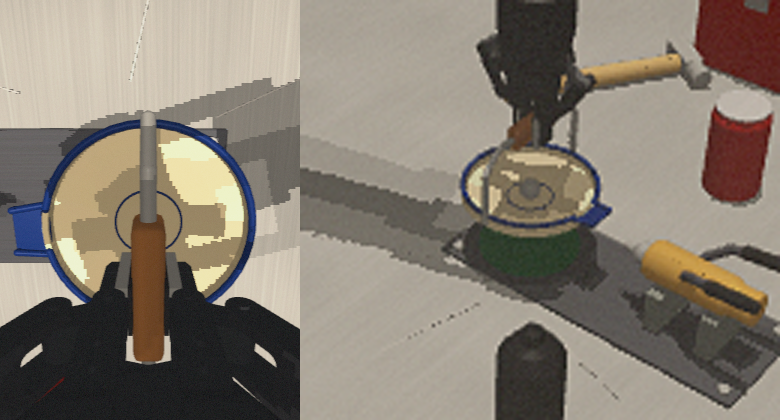

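The dish is centred about 5 cm over the pad, with its lip within 1° of the stand axis. The ball at (531,186) sits over the ring's centre. I let it settle a little longer, then hand in.

Call:
jog_arm(series=[[1, [0, 0, 0], 0], [1, [0, 0, 0], 0], [1, [0, 0, 0], 0], [1, [0, 0, 0], 0], [1, [0, 0, 0], 0]])

```text
clock: 18.75
tool_pos: [0.5031, 0.2116, 0.1623]
orientation: [3.142, -0.0, -1.594]
contact_force: [0.4, 0.8, -4.2]
opening: 0.0132
grip_force: 58.5
```

Call:
jog_arm(series=[[1, [0, 0, 0], 0], [1, [0, 0, 0], 0], [1, [0, 0, 0], 0], [1, [0, 0, 0], 0], [1, [0, 0, 0], 0]])

```text
clock: 19.17
tool_pos: [0.5031, 0.2117, 0.1623]
orientation: [3.142, 0.0, -1.595]
contact_force: [-0.4, 1.0, -4.2]
opening: 0.0134
grip_force: 58.5
```

Call:
jog_arm(series=[[1, [0, 0, 0], 0], [1, [0, 0, 0], 0], [1, [0, 0, 0], 0], [1, [0, 0, 0], 0], [1, [0, 0, 0], 0]])

```text
clock: 19.58
tool_pos: [0.5031, 0.2116, 0.1623]
orientation: [-3.142, -0.0, -1.594]
contact_force: [-0.6, -0.2, -4.7]
opening: 0.0129
grip_force: 58.5
```

```bash
python3 -c "from rig import *; print(finish_job())"
```

```text
the job is handed in; nothing more can be done
None
```

I handed the job in at about 19.6 s, with the arm still holding the largest dish level about 5 cm above the pad, centred to about 5 mm, its lip within about 1° of the riveter direction and the ball resting in its middle; no verdict was returned.

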